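# Stand the paperweight up, then click the print block into its register notch

## Robot

A 7-joint arm with a two-finger parallel gripper is mounted at the origin on the work surface. World frame = base frame: x ahead of the robot, y to its left, z up, the work surface at z = 0. Lengths are in m, angles in rad, forces in N, time in s.
With the tool pointing down it reaches from about 0.4 to 0.85 m from the base axis. Payload 6.9 kg.
Tool frame: the origin (TCP) lies midway between the tips of the shut fingers; the grasp point (between the pads) lies 19 mm behind it; z points along the fingers, x is the direction in which the jaws open and shut, and the axes are right-handed (so a half turn about z gives the same grasp; the last joint's range is limited). The gripper opens to 85 mm and grips with 20 to 120 N. Pads are 22 mm wide; open, the fingers measure 114 mm over their backs; the gripper's body (76 mm by 85 mm) begins 54 mm behind the grasp point. The pads swing forward as they close: fully open they stand 13 mm farther back than shut.
Start: joints at [-1.129, 0.507, -0.238, 1.5, 0.126, 1.149, -0.155], TCP at [0.206, 0.59, 0.231] pointing down, gripper open.
Joint ranges: [-3.08, 3.08], [-0.24, 2.05], [-1.43, 1.35], [0, 2.5], [-1.52, 4.66], [0.17, 1.96], [-2.89, 2.89]. Speed limits (rad/s): [2.39, 2.39, 3.14, 3.14, 3.14, 3.14, 3.14].

## Interface

Orientations are given as a unit quaternion [x, y, z, w].
In Python, from workcell import arm gives the robot as it stands.
- The arm moves only by the tool play_rows, never from a script. Its argument "increments" is a list of rows, each a list of 4 numbers: the shift along the tool's x, y, z in mm, then the turn about the tool's z in rad. A call has exactly 8 rows; each row shifts and turns the commanded pose from where the row before left it, along the tool's axes as they then stand; what a row does not reach is not made up. A row lasts 1/10 s, in which the tool goes at most 50 mm and 8.59 degrees, less where a joint would pass 70% of its speed; a pose out of reach is approached as far as the arm can. A call is refused whole if a number of a shift passes 50 or a number of a turn 0.15, either way. A call with a gripper value outside its range is refused whole. "grip" is the closure, from 0 (fully open) to 1 (shut), set as the call begins (left out, the last holds). The fingers move at their own pace and stop on an object; "force" is the grip in N (left out, the last holds). Time passes only in rows, so rows that do not move let the fingers close, or fill a call up. It gives the time, the measured TCP pose, the force and the opening at its end, in the units of the state.
- arm.sense(): the state, without advancing time (a new reading comes with each control period).
- arm.capture(name): name is "scene" or "top"; returns a dict with "image" (420x560x3 uint8, red, green, blue), "fx", "fy", "cx", "cy" (pixels), "extrinsics" (4x4, takes a point from camera to world coordinates). Camera axes: x right, y down, z forward; pixel columns grow to the right and rows downward; lengths in m; the calibration is good to about 2 mm. A picture is of the moment at which its call begins. There is no depth.
- arm.close_job(): hands the job in, once; it reports no verdict.
The state is a dict: "t": time; "joint_pos": joint angles; "dq": joint speeds; "joint_efforts": joint torques, N m; "eef_pos": TCP position; "eef_rot": TCP orientation; "force": force on the tool from outside, world axes, zero at the start; "wrist_torque": the same for the moment, N m; "grip_width": finger opening in m.
Only numpy, scipy, OpenCV 4.12 (cv2) and the standard library are available. Lean on these libraries where they do the work, as an engineer would, in place of code of your own. Each camera call takes 0.05 s, during which the arm holds its last target. There are 200 camera calls.

## Task

Get the printing bench ready for the next sheet: first stand the toppled paperweight upright on the paper stack and let go of it. Then take the sliding print block by its red knob and slide it along the rail until you feel it click into the notch of the brass clip, without running past it, and finish while still gripping the knob there. Leave the jars and the wooden rubbing pad alone.

Things in the scene. Friction and masses are not known exactly. Their poses are not given: they have to be found in the camera images.
- weight_mid (a point): Centre of the toppled paperweight: green stone bar 38 x 38 x 74 mm with a brass band at its foot and a brass knob (33 mm dia.) on its other end, 104 mm in all, 0.3 to 0.52 kg. The point is on its long axis, 52 mm from either end. Its z axis points from foot to knob (level while it lies on a flat stone side, up when it stands). Centre of mass 48 mm from the foot.
- paper_stack: Fixed cream-coloured stack of paper, 240 (its x) by 200 (its y) mm and 30 mm high, on a thin board on the table; origin at the centre of its underside, z up. The paperweight lies on it.
- block_slide: Sliding print block with its red upright knob. Origin on the knob's axis at table height; red part of the knob 24 mm dia., 48 to 84 mm above it. The carved wooden block (96 x 90 mm, top 66 mm above the table) trails behind, its near edge 39 mm from the knob's axis. x axis: along the rail in the sliding direction, from block to knob to brass clip; z up.
- knob_mid (a point): Grip point of the red knob: on its axis, half-way up its red part (66 mm above the table). Axes as for block_slide.
- pointer (a point): Red pointer mark on the sliding block, directly below the knob's axis, at its spring-loaded ball, 20 mm above the table. The block slides 190 mm in all, stays where it is left, has about 1 N of friction and needs 5 to 8 N to get over each ridge of the clip. Axes as for block_slide.
- notch (a point): Centre of the notch in the brass clip that straddles the steel rail, 20 mm above the table, marked by a white line on either side. The clip has two low ridges across the rail, 6 mm before and 6 mm after the notch; the ball rides over the first and drops between them. Home: pointer at this point. x axis: along the rail in the sliding direction.
- jar_purple: Pigment jar, purple with a white cap, 56 mm in diameter, 75 mm tall; origin at the centre of its underside. To be left alone.
- jar_green: Pigment jar, green with a yellow cap, 56 mm in diameter, 75 mm tall; origin at the centre of its underside. To be left alone.
- baren: Wooden rubbing pad lying on the table: a disc of 84 mm with a bar handle, 33 mm high in all; origin at the centre of its underside. To be left alone.
Mind the look-alikes: they are no part of the job. Of the things that look like the part that bears weight_mid, the largest one is meant.

How it is judged:
On the way, in this order (a step that is already met when the one before it is completed fails the run):
1. the paperweight stands upright on the paper stack, let go (angle between weight_mid's own z axis and vertical below 0.1 rad and height (world z) of weight_mid between 0.077 and 0.087 m and x of weight_mid in the frame of paper_stack between -0.12 and 0.12 m and y of weight_mid in the frame of paper_stack between -0.1 and 0.1 m and contact force between weight and the fingers below 0.1 N and linear speed of weight below 0.02 m/s), for 0.3 s.
2. the print block sits in the notch, its knob gripped (x of pointer in the frame of notch between -0.003 and 0.003 m and contact force between the fingers and block_slide above 2 N and linear speed of block_slide below 0.01 m/s and distance between the grasp point and knob_mid below 0.035 m), for 0.2 s.
At the end, for the whole second after the job is handed in: The pointer is within 3 mm of the notch along the rail and at rest, the fingers still press on the red knob (over 2 N, grasp point within 35 mm of the knob's middle); the paperweight stands upright (within 6 degrees) and at rest on the paper stack, its centre above the sheets and the fingers off it (all of step 1 and all of step 2); the arm keeps its last pose, push and grip.
It fails at once if the block ran past the notch, over the far ridge (10 mm beyond) (x of pointer in the frame of notch above 0.01 m).
It fails at once if the purple jar was disturbed (moved over 25 mm) (distance of jar_purple from where it was at the start of the episode above 0.025 m).
It fails at once if the green jar was disturbed (moved over 25 mm) (distance of jar_green from where it was at the start of the episode above 0.025 m).
It fails at once if the rubbing pad was disturbed (moved over 25 mm) (distance of baren from where it was at the start of the episode above 0.025 m).
It also fails if it takes over 54 s, if anything falls off the work surface, if the arm or the gripper's body presses on something with over 40 N, if the wrist force passes 120 N, or if a joint passes its speed limit or range.

## Working session

There is one attempt and no reset: what is moved stays moved. The work goes in short steps, Python scripts to look and compute and a tool call to move; the robot and the scene stay as the last step left them, time stands still between calls to the robot, and variables do not carry over. Pictures are saved under pics/ and viewed, about 8 in all and at most 12, crops included, and the job is handed in when it is done.

Besides the shell and the picture viewer there is one more tool, called after "Request:" by a JSON object that holds its "fn" and its "kwargs". play_rows: Moves the arm, as the interface text tells. Its arguments: {"type":"object","properties":{"increments":{"type":"array"},"grip":{"type":"number"},"force":{"type":"number"}},"required":["increments"]}

```bash
mkdir -p pics; ls
python3 - <<'E'
from workcell import arm
import cv2,numpy as np,pickle
s=arm.sense(); print(s)
for n in("scene","top"):
    c=arm.capture(n); pickle.dump(c,open(f'pics/{n}0.pkl','wb'))
    cv2.imwrite(f'pics/{n}0.png',c['image'][:,:,::-1]); print(n,c['fx'],c['fy'],c['cx'],c['cy'],np.round(c['extrinsics'],4).tolist())
E
```

```text
pics
{'t': 0.0, 'joint_pos': array([-1.12948057,  0.50833409, -0.23753237,  1.50116396,  0.12568013,
        1.14893439, -0.15479866]), 'dq': array([ 0.00052418,  0.00029273,  0.00068978, -0.00021687, -0.0004726 ,
       -0.00053299,  0.00017213]), 'joint_efforts': array([-3.02833387e-04, -6.20602584e+01, -2.18658261e+00, -2.49647927e+01,
        1.27469189e-02,  1.20918427e-02, -1.97997548e-05]), 'eef_pos': array([0.20585264, 0.5895628 , 0.23042155]), 'eef_rot': array([ 8.15327786e-01,  5.78998916e-01, -7.48757090e-04,  5.44609053e-04]), 'force': array([ 0.8724858 , -0.01930529,  0.3442373 ]), 'wrist_torque': array([ 0.01675904,  0.00731049, -0.01766631]), 'grip_width': 0.08540612544193983}
scene 484.1634361676424 484.1634361676424 282.1735447492056 202.81714640684683 [[0.876, 0.262, -0.4049, 0.9489], [0.482, -0.4469, 0.7537, -0.6407], [0.0166, -0.8554, -0.5178, 0.5829], [0.0, 0.0, 0.0, 1.0]]
top 482.7498794949287 482.7498794949287 275.89122708315716 214.47297672856305 [[-0.0035, -0.9835, 0.1811, 0.3915], [-1.0, 0.0027, -0.0046, 0.0778], [0.004, -0.1811, -0.9835, 1.0029], [0.0, 0.0, 0.0, 1.0]]
```

View pics/scene0.png

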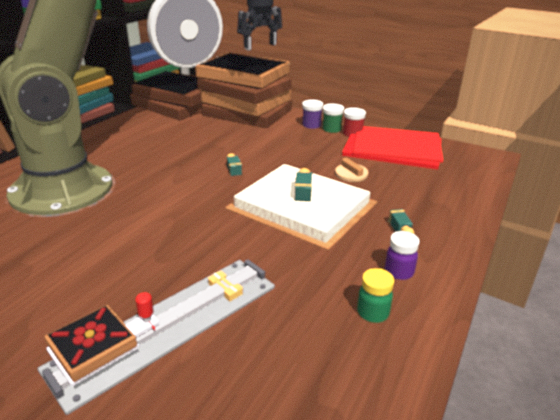

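View pics/top0.png

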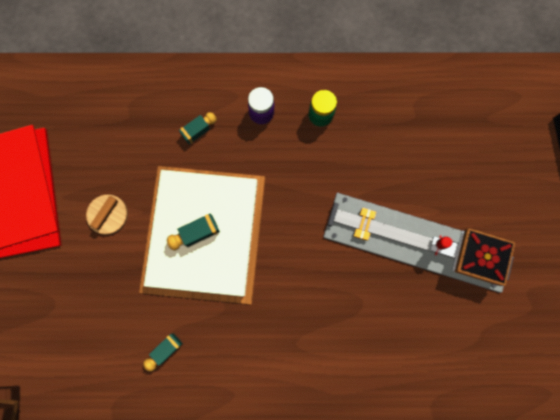

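The three candidates in the top view are (198,127), (192,233) and (162,353). The one at (192,233) is the largest and lies on the paper, so it fits the description. I'll confirm it in a crop while measuring.

```bash
cat > h.py <<'E'
import cv2,numpy as np,pickle
def ray(c,u,v):
    E=np.array(c['extrinsics']); d=E[:3,:3]@np.array([(u-c['cx'])/c['fx'],(v-c['cy'])/c['fy'],1.]); return E[:3,3],d
def onz(c,u,v,z):
    o,d=ray(c,u,v); return o+d*(z-o[2])/d[2]
def tri(c1,p1,c2,p2):
    o1,d1=ray(c1,*p1);o2,d2=ray(c2,*p2)
    k=np.linalg.lstsq(np.c_[d1,-d2],o2-o1,rcond=None)[0]
    a=o1+k[0]*d1;b=o2+k[1]*d2; return (a+b)/2,np.linalg.norm(a-b)
def proj(c,P):
    E=np.array(c['extrinsics']);q=E[:3,:3].T@(np.asarray(P)-E[:3,3]);return q[0]/q[2]*c['fx']+c['cx'],q[1]/q[2]*c['fy']+c['cy']
def blobs(c,lo,hi,roi,amin=8):
    x0,y0,x1,y1=roi; hsv=cv2.cvtColor(c['image'],cv2.COLOR_RGB2HSV)[y0:y1,x0:x1]
    m=cv2.inRange(hsv,lo,hi); n,l,s,ce=cv2.connectedComponentsWithStats(m)
    out=[]
    for i in range(1,n):
        if s[i,4]>=amin:
            pts=np.argwhere(l==i)[:,::-1].astype(np.float32)+[x0,y0]
            out.append((int(s[i,4]),(ce[i]+[x0,y0]).round(1),cv2.minAreaRect(pts.astype(np.float32)),cv2.fitLine(pts.astype(np.float32),2,0,.01,.01).ravel().round(2)))
    return sorted(out,key=lambda o:-o[0])
E
python3 - <<'E'
from h import *
T=pickle.load(open('pics/top0.pkl','rb'));S=pickle.load(open('pics/scene0.pkl','rb'))
def show(n,b): 
    print(n)
    for o in b[:4]: print('  ',o[0],o[1],[np.round(q,1).tolist() for q in o[2]],o[3])
tr=(150,190,235,265); sr=(285,160,325,210)
show('T green',blobs(T,(60,60,0),(100,255,120),tr)); show('T brass',blobs(T,(12,110,90),(32,255,255),tr))
show('S green',blobs(S,(60,60,0),(100,255,120),sr)); show('S brass',blobs(S,(12,110,90),(32,255,255),sr))
show('T paper',blobs(T,(15,0,170),(90,70,255),(130,150,270,310)))
show('T clip',blobs(T,(15,90,120),(32,255,255),(330,190,400,260),4)); show('S clip',blobs(S,(12,90,120),(32,255,255),(195,255,260,310),4))
show('T red',blobs(T,(0,180,90),(8,255,255),(425,225,460,262),4)); show('S red',blobs(S,(0,180,90),(8,255,255),(125,280,165,335),4))
a=cv2.resize(T['image'][190:270,150:235],None,fx=4,fy=4,interpolation=2)
b=cv2.resize(T['image'][180:290,325:520],None,fx=4,fy=4,interpolation=2)
w=np.zeros((580,780,3),np.uint8); w[:440,:780]=b
pa=cv2.resize(S['image'][255:340,110:280],None,fx=4.5,fy=4.5,interpolation=2)
cv2.imwrite('pics/cropA.png',np.vstack([np.hstack([a,np.zeros((320,440,3),np.uint8)]),b[:260]])[:,:,::-1])
cv2.imwrite('pics/cropB.png',pa[:,:,::-1])
E
```

```text
T green
   548 [194.6 231.5] [[194.5, 231.5], [19.0, 28.9], 65.0] [  0.9   -0.43 194.63 231.47]
   27 [213.6 222. ] [[213.9, 222.3], [16.5, 1.3], 63.4] [  0.43   0.9  213.63 222.  ]
T brass
   189 [174.1 241.6] [[174.5, 242.0], [14.0, 15.0], 90.0] [ 9.8000e-01 -2.2000e-01  1.7411e+02  2.4162e+02]
   141 [152.5 209.5] [[151.7, 213.3], [3.7, 47.4], 8.1] [ 1.2000e-01 -9.9000e-01  1.5245e+02  2.0950e+02]
   86 [210.2 223.7] [[210.4, 224.3], [20.5, 4.4], 65.2] [  0.44   0.9  210.17 223.69]
S green
   163 [302.4 193.7] [[302.5, 193.5], [11.0, 13.0], 90.0] [9.9000e-01 1.6000e-01 3.0236e+02 1.9367e+02]
S brass
   44 [304.9 169.5] [[305.0, 169.5], [5.0, 10.0], 90.0] [9.9000e-01 1.4000e-01 3.0491e+02 1.6952e+02]
   29 [302.8 184.5] [[303.0, 184.5], [14.0, 1.0], 0.0] [1.0000e+00 1.0000e-02 3.0276e+02 1.8452e+02]
T paper
   10504 [202. 233.] [[200.3, 232.5], [100.7, 118.4], 6.3] [ 1.7000e-01 -9.9000e-01  2.0204e+02  2.3301e+02]
T clip
   341 [364.4 224. ] [[364.7, 223.9], [16.6, 30.7], 16.7] [ 2.7000e-01 -9.6000e-01  3.6440e+02  2.2405e+02]
S clip
   350 [225.7 285.9] [[224.9, 284.5], [36.8, 18.4], 40.1] [  0.8    0.6  225.71 285.86]
T red
   98 [445.1 241.9] [[445.4, 241.7], [9.8, 11.1], 71.6] [ 9.0000e-01 -4.3000e-01  4.4512e+02  2.4186e+02]
S red
   340 [143.8 303.9] [[143.0, 304.5], [25.0, 16.0], 90.0] [9.0000e-02 1.0000e+00 1.4379e+02 3.0394e+02]
```

View pics/cropA.png

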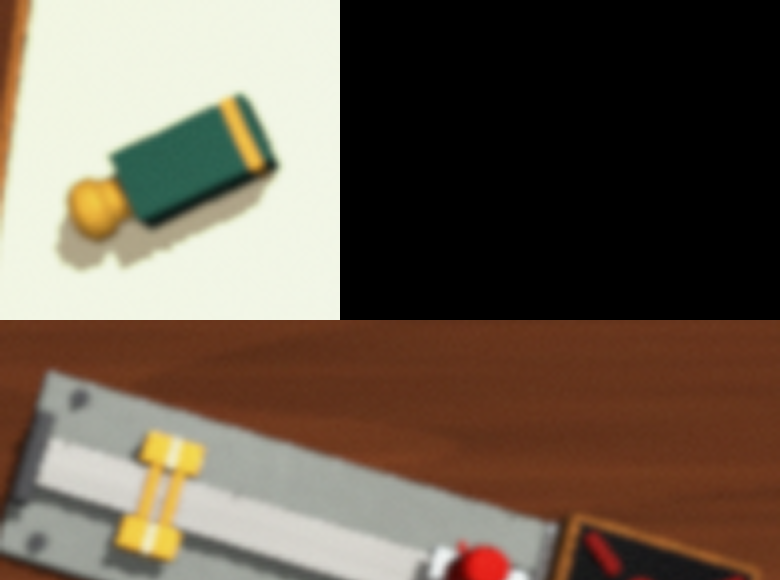

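View pics/cropB.png

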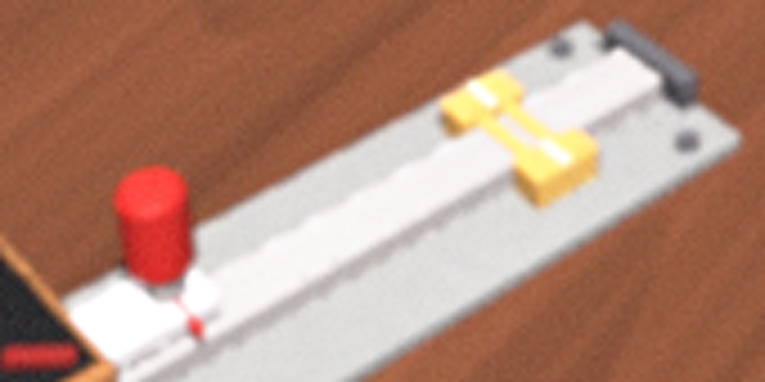

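Crop A shows the large weight lying flat on the paper. Its knob is at about (174,242) and its foot at about (215,221) in the top image, which confirms the target. The clip's white lines are at about (368.8,212.5) and (362.3,234.5). Crop B (scene view) shows the same lines at about (217.8,275.7) and (233.3,288.3), and the red knob top at (143.8,296.6).

Run:
```python
from h import *
from scipy.spatial.transform import Rotation as R
T=pickle.load(open('pics/top0.pkl','rb'));S=pickle.load(open('pics/scene0.pkl','rb'))
p=lambda *a:print(*[np.round(x,4) for x in a])
# weight: top-face corners in crop A (z .068), knob centre z .049
cor=[onz(T,150+u/4-.4,190+v/4-.4,.068) for u,v in((113,157),(240,94),(270,158),(150,222))]
kn=onz(T,174,241.7,.049); p('corners',*cor)
k=(cor[0]+cor[3])/2;f=(cor[1]+cor[2])/2
print('len,width',np.linalg.norm(k-f),np.linalg.norm(cor[0]-cor[3]))
ax=k-f; print('axis deg',np.degrees(np.arctan2(ax[1],ax[0])), 'knob',kn.round(4)); 
ax2=kn[:2]-f[:2]; print('axis via knob',np.degrees(np.arctan2(ax2[1],ax2[0])),np.linalg.norm(ax2))
p('knob tri',*tri(T,(174,241.7),S,(304.9,171)))
L1=tri(T,(368.4,212.2),S,(217.5,275.3));L2=tri(T,(361.9,234.2),S,(233,288));p('lines',*L1,*L2)
n=(L1[0]+L2[0])/2; kt=tri(T,(445,242),S,(143.5,296.3)); p('notch',n,'knobtop',*kt,onz(T,445,242,.083))
d=n-kt[0]; print('rail deg via knob',np.degrees(np.arctan2(d[1],d[0])),'dist',np.linalg.norm(d[:2]),'perp to lines',np.degrees(np.arctan2(*(L1[0]-L2[0])[1::-1]))+90)
p('paper centre',onz(T,200.3,232.5,.03))
x=R.from_quat([0.8153,0.579,0,0]).as_matrix(); p('toolaxes',x, np.degrees(np.arctan2(x[1,0],x[0,0])))
```

```text
Traceback (most recent call last):
numpy._core._exceptions._UFuncNoLoopError: ufunc 'multiply' did not contain a loop with signature matching types (dtype('<U7'), dtype('float64')) -> None
```

```bash
cat > m.py <<'E'
from h import *
from scipy.spatial.transform import Rotation as R
T=pickle.load(open('pics/top0.pkl','rb'));S=pickle.load(open('pics/scene0.pkl','rb'))
p=lambda *a:print(*[x if isinstance(x,str) else np.round(x,4) for x in a])
cor=[onz(T,150+u/4-.4,190+v/4-.4,.068) for u,v in((113,157),(240,94),(270,158),(150,222))]
kn=onz(T,174,241.7,.049); p('corners',*cor)
k=(cor[0]+cor[3])/2;f=(cor[1]+cor[2])/2
print('len,width',np.linalg.norm(k-f),np.linalg.norm(cor[0]-cor[3]))
ax=k-f; print('axis deg',np.degrees(np.arctan2(ax[1],ax[0])), 'knob',kn.round(4)); 
ax2=kn[:2]-f[:2]; print('axis via knob',np.degrees(np.arctan2(ax2[1],ax2[0])),np.linalg.norm(ax2))
p('knob tri',*tri(T,(174,241.7),S,(304.9,171)))
L1=tri(T,(368.4,212.2),S,(217.5,275.3));L2=tri(T,(361.9,234.2),S,(233,288));p('lines',*L1,*L2)
n=(L1[0]+L2[0])/2; kt=tri(T,(445,242),S,(143.5,296.3)); p('notch',n,'knobtop',*kt,onz(T,445,242,.083))
d=n-kt[0]; print('rail deg via knob',np.degrees(np.arctan2(d[1],d[0])),'dist',np.linalg.norm(d[:2]),'perp to lines',np.degrees(np.arctan2(*(L1[0]-L2[0])[1::-1]))+90)
p('paper centre',onz(T,200.3,232.5,.03))
x=R.from_quat([0.8153,0.579,0,0]).as_matrix(); p('toolaxes',x, np.degrees(np.arctan2(x[1,0],x[0,0])))
E
python3 m.py
```

```text
corners [0.5356 0.2654 0.068 ] [0.5667 0.204  0.068 ] [0.5348 0.1886 0.068 ] [0.5035 0.2464 0.068 ]
len,width 0.06727532274098437 0.03724972498001964
axis deg 117.6704716761466 knob [0.5127 0.276  0.049 ]
axis via knob 115.55298508531654 0.08833817686098559
knob tri [0.5134 0.2754 0.0579] 0.0043
lines [ 0.5613 -0.1205  0.0497] 0.0251 [ 0.5453 -0.0999 -0.0044] 0.0275
notch [ 0.5533 -0.1102  0.0226] knobtop [ 0.5063 -0.2527  0.0793] 0.0012 [ 0.5062 -0.251   0.083 ]
rail deg via knob 71.72090879029076 dist 0.1501008699825341 perp to lines 37.933901862180754
paper centre [0.5338 0.2272 0.03  ]
toolaxes [[ 0.3295  0.9442  0.    ]
 [ 0.9442 -0.3295  0.    ]
 [ 0.      0.     -1.    ]] 70.7623
```

```bash
cat > plan.py <<'E'
import sys,numpy as np,json
from scipy.spatial.transform import Rotation as R
from workcell import arm
def yaw(q): x=R.from_quat(q).as_matrix()[:,0]; return np.arctan2(x[1],x[0])
def plan(tgt,yd,n):
    s=arm.sense(); P=s['eef_pos'];y=yaw(s['eef_rot']); yd=np.radians(yd)
    d=(yd-y+np.pi/2)%np.pi-np.pi/2
    st=(np.array(tgt)-P)*1000/n; rows=[]
    for i in range(n):
        c,q=np.cos(y),np.sin(y)
        rows.append([round(float(st[0]*c+st[1]*q),1),round(float(st[0]*q-st[1]*c),1),round(float(-st[2]),1),round(float(-d/n),4)]); y+=d/n
    print(P.round(4),np.degrees(yaw(s['eef_rot'])).round(2),s['force'].round(2),s['grip_width'].round(4))
    for k in range(0,n,8): print(json.dumps(rows[k:k+8]))
if __name__=='__main__':
    a=list(map(float,sys.argv[1:])); plan(a[:3],a[3],int(a[4]))
E
python3 plan.py 0.5125 0.276 0.13 26.5 16
```

```text
Traceback (most recent call last):
  File "plan.py", line 15, in <module>
    a=list(map(float,sys.argv[1:])); plan(a[:3],a[3],int(a[4]))
                                     ~~~~^^^^^^^^^^^^^^^^^^^^^^
  File "plan.py", line 12, in plan
    print(P.round(4),np.degrees(yaw(s['eef_rot'])).round(2),s['force'].round(2),s['grip_width'].round(4))
                                                                                ^^^^^^^^^^^^^^^^^^^^^
AttributeError: 'float' object has no attribute 'round'
```

```bash
sed -i "s/s\['grip_width'\].round(4)/round(s['grip_width'],4)/" plan.py
python3 plan.py 0.5125 0.276 0.13 26.5 16; sed -i 's/(217.5,275.3));L2/(233,288));L2/; s/S,(233,288));p/S,(217.5,275.3));p/' m.py; python3 m.py | grep -A3 lines
```

```text
[0.2059 0.5896 0.2305] 70.76 [ 0.21 -0.05 -0.82] 0.0852
[[-12.2, 24.6, 6.3, 0.0483], [-11.0, 25.1, 6.3, 0.0483], [-9.8, 25.6, 6.3, 0.0483], [-8.5, 26.1, 6.3, 0.0483], [-7.3, 26.4, 6.3, 0.0483], [-6.0, 26.8, 6.3, 0.0483], [-4.7, 27.0, 6.3, 0.0483], [-3.4, 27.2, 6.3, 0.0483]]
[[-2.0, 27.3, 6.3, 0.0483], [-0.7, 27.4, 6.3, 0.0483], [0.6, 27.4, 6.3, 0.0483], [1.9, 27.3, 6.3, 0.0483], [3.2, 27.2, 6.3, 0.0483], [4.5, 27.0, 6.3, 0.0483], [5.8, 26.8, 6.3, 0.0483], [7.1, 26.5, 6.3, 0.0483]]
lines [ 0.5757 -0.1181  0.0239] 0.0008 [ 0.5309 -0.1027  0.0223] 0.0012
notch [ 0.5533 -0.1104  0.0231] knobtop [ 0.5063 -0.2527  0.0793] 0.0012 [ 0.5062 -0.251   0.083 ]
rail deg via knob 71.71992773154666 dist 0.14993555260629687 perp to lines 71.02188809840166
paper centre [0.5338 0.2272 0.03  ]
toolaxes [[ 0.3295  0.9442  0.    ]
 [ 0.9442 -0.3295  0.    ]
```

Request:
{"fn": "play_rows", "kwargs": {"increments": [[-12,24.5,6,0.048],[-11,25,6,0.048],[-10,25.5,6,0.048],[-8.5,26,6,0.048],[-7,26.5,6,0.048],[-6,27,6,0.048],[-4.5,27,6,0.048],[-3.5,27,6,0.048]], "grip": 0.2, "force": 25}}

```text
t: 0.9
eef_pos: [0.3599, 0.4326, 0.1827]
eef_rot: [0.911, 0.412, -0.0, 0.0]
force: [-0.5, 0.3, -0.1]
grip_width: 0.0682
```

Request:
{"fn": "play_rows", "kwargs": {"increments": [[-2,27.5,6,0.048],[-0.5,27.5,6,0.048],[0.5,27.5,6,0.048],[2,27.5,6,0.048],[3,27,6,0.048],[4.5,27,6,0.048],[6,27,6,0.048],[7,26.5,6,0.048]]}}

```text
t: 1.7
eef_pos: [0.5139, 0.276, 0.1347]
eef_rot: [0.973, 0.23, -0.0, 0.0]
force: [0.9, -0.5, 0.4]
grip_width: 0.0684
```

```bash
python3 plan.py 0.5125 0.2755 0.039 26.5 8
python3 - <<'E'
from h import *
from workcell import arm
for n,r in(("scene",(200,100,400,250)),("top",(110,170,310,320))):
    c=arm.capture(n); x0,y0,x1,y1=r
    cv2.imwrite(f'pics/{n}1.png',cv2.resize(c['image'][y0:y1,x0:x1],None,fx=4,fy=4,interpolation=2)[:,:,::-1])
a=cv2.imread('pics/scene1.png');b=cv2.imread('pics/top1.png')
cv2.imwrite('pics/c1.png',cv2.resize(np.hstack([a,b]),None,fx=.5,fy=.5))
E
```

```text
[0.5139 0.276  0.1347] 26.65 [ 0.91 -0.52  0.41] 0.0684
[[-0.2, -0.0, 12.0, 0.0003], [-0.2, -0.0, 12.0, 0.0003], [-0.2, -0.0, 12.0, 0.0003], [-0.2, -0.0, 12.0, 0.0003], [-0.2, -0.0, 12.0, 0.0003], [-0.2, -0.0, 12.0, 0.0003], [-0.2, -0.0, 12.0, 0.0003], [-0.2, -0.0, 12.0, 0.0003]]
```

View pics/c1.png

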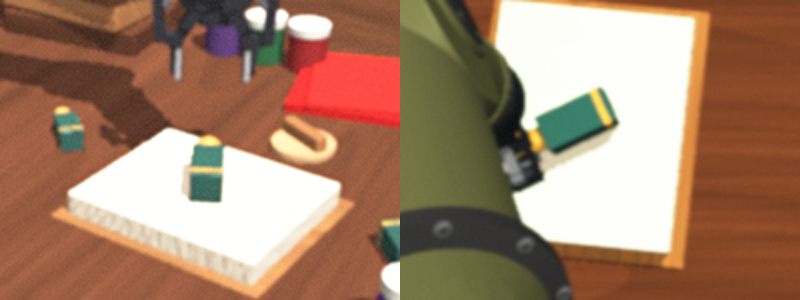

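The close look shows the fingers straddling the brass knob with the jaws across the weight. Next I descend and grip.

Request:
{"fn": "play_rows", "kwargs": {"increments": [[-0.5,-0.5,12,0],[-0.5,-0.5,12,0],[0,0,12,0],[0,0,12,0],[0,0,12,0],[0,0,12,0],[0,0,12,0],[0,0,12,0]]}}

```text
t: 2.6
eef_pos: [0.5121, 0.2775, 0.0382]
eef_rot: [0.973, 0.231, -0.0, 0.0]
force: [0.2, -0.1, 0.9]
grip_width: 0.0685
```

Request:
{"fn": "play_rows", "kwargs": {"increments": [[0,0,0,0],[0,0,0,0],[0,0,0,0],[0,0,0,0],[0,0,0,0],[0,0,0,0],[0,0,0,0],[0,0,0,0]], "grip": 1, "force": 30}}

```text
t: 3.4
eef_pos: [0.5123, 0.2776, 0.0397]
eef_rot: [0.973, 0.231, 0.0, -0.0]
force: [-0.5, 0.4, 4.1]
grip_width: 0.0312
```

Width is 31 mm with 4 N upward on the tool, so the pads are probably biting above the knob's equator. I'll reopen a little, lower 6 mm and regrip.

Request:
{"fn": "play_rows", "kwargs": {"increments": [[0,0,0,0],[0,0,0,0],[0,0,0,0],[0,0,2,0],[0,0,2,0],[0,0,2,0],[0,0,0,0],[0,0,0,0]], "grip": 0.4}}

```text
t: 4.2
eef_pos: [0.512, 0.2774, 0.0331]
eef_rot: [0.973, 0.231, -0.0, 0.0]
force: [-0.1, -0.7, -0.2]
grip_width: 0.0514
```

Request:
{"fn": "play_rows", "kwargs": {"increments": [[0,0,0,0],[0,0,0,0],[0,0,0,0],[0,0,0,0],[0,0,0,0],[0,0,0,0],[0,0,0,0],[0,0,0,0]], "grip": 1}}

```text
t: 5.0
eef_pos: [0.5122, 0.2776, 0.0335]
eef_rot: [0.973, 0.231, 0.0, -0.0]
force: [-0.9, 0.1, 5.0]
grip_width: 0.031
```

Same width as before, so the knob is properly between the pads at either height. I'll go back to the higher grip, which keeps the pad corners clear of the stone as it rotates.

Request:
{"fn": "play_rows", "kwargs": {"increments": [[0,0,0,0],[0,0,0,0],[0,0,0,0],[0,0,-2.5,0],[0,0,-2.5,0],[0,0,-2.5,0],[0,0,0,0],[0,0,0,0]], "grip": 0.4}}

```text
t: 5.8
eef_pos: [0.5121, 0.2775, 0.041]
eef_rot: [0.973, 0.231, 0.0, -0.0]
force: [-0.5, -0.1, 0.2]
grip_width: 0.0512
```

Request:
{"fn": "play_rows", "kwargs": {"increments": [[0,0,0,0],[0,0,0,0],[0,0,0,0],[0,0,0,0],[0,0,0,0],[0,0,0,0],[0,0,0,0],[0,0,0,0]], "grip": 1}}

```text
t: 6.6
eef_pos: [0.5121, 0.2776, 0.0409]
eef_rot: [0.973, 0.231, 0.0, -0.0]
force: [-1.3, -1.8, 4.6]
grip_width: 0.031
```

Request:
{"fn": "play_rows", "kwargs": {"increments": [[0,2.5,-8.5,0],[0,3,-8.5,0],[0,4,-8,0],[0,4.5,-7.5,0],[0,5.5,-7,0],[0,6,-6.5,0],[0,6.5,-6,0],[0,7,-5,0]]}}

```text
t: 7.4
eef_pos: [0.53, 0.2423, 0.0985]
eef_rot: [0.973, 0.231, 0.0, -0.0]
force: [-0.4, 1.8, -1.3]
grip_width: 0.0308
```

Run:
```python
from h import *
from workcell import arm
print(arm.sense()['force'])
c=arm.capture('scene');d=arm.capture('top')
f=lambda im,r:cv2.resize(im[r[1]:r[3],r[0]:r[2]],None,fx=3,fy=3,interpolation=2)
cv2.imwrite('pics/c2.png',np.hstack([f(c['image'],(230,90,360,240)),f(d['image'],(130,160,260,310))])[:,:,::-1])
```

```text
[-0.43910594  1.82085783 -1.33019198]
```

View pics/c2.png

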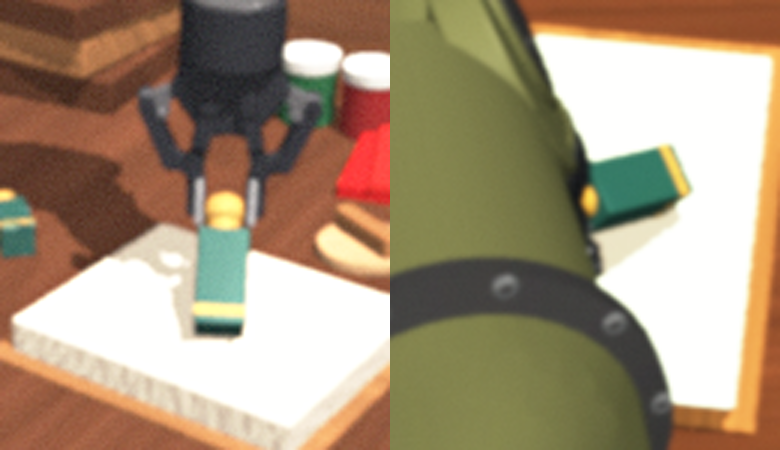

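Tipping works: the weight is at about 45° with its foot on the paper and its knob in the pads. I'll continue the arc.

Request:
{"fn": "play_rows", "kwargs": {"increments": [[0,7.5,-4.5,0],[0,8,-4,0],[0,8.5,-3,0],[0,8.5,-2,0],[0,8.5,-1,0],[0,9,-0.5,0],[0,9,0,0],[0,8.5,1,0]]}}

```text
t: 8.3
eef_pos: [0.5624, 0.1809, 0.1146]
eef_rot: [0.973, 0.231, 0.002, 0.0]
force: [-1.7, -2.1, 15.9]
grip_width: 0.0312
```

Run:
```python
from h import *
from workcell import arm
c=arm.capture('scene');d=arm.capture('top')
f=lambda im,r:cv2.resize(im[r[1]:r[3],r[0]:r[2]],None,fx=3,fy=3,interpolation=2)
cv2.imwrite('pics/c3.png',np.hstack([f(c['image'],(230,90,360,240)),f(d['image'],(130,160,260,310))])[:,:,::-1])
```

```text
(no output)
```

View pics/c3.png

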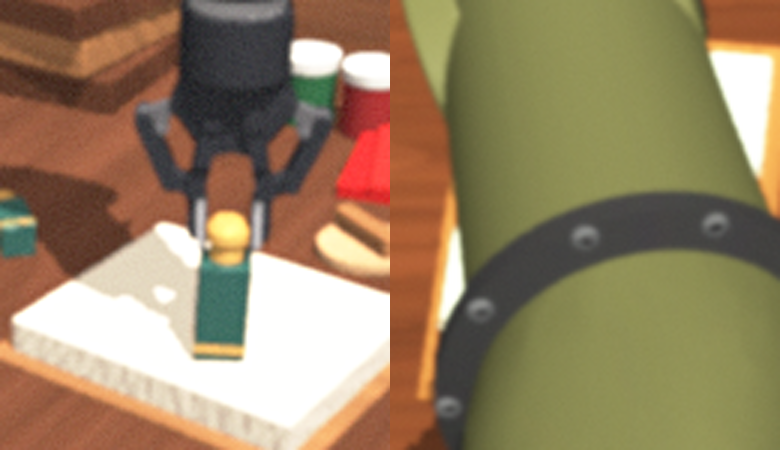

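Looks upright, and the foot is pressing into the paper (16 N). I'll ease up, release and rise straight.

Request:
{"fn": "play_rows", "kwargs": {"increments": [[0,0,-0.5,0],[0,0,-0.5,0],[0,0,-0.5,0],[0,0,0,0],[0,0,0,0],[0,0,0,0],[0,0,0,0],[0,0,0,0]]}}

```text
t: 9.2
eef_pos: [0.5619, 0.1809, 0.1147]
eef_rot: [0.973, 0.231, 0.002, 0.001]
force: [1.0, -1.6, 6.8]
grip_width: 0.0307
```

Request:
{"fn": "play_rows", "kwargs": {"increments": [[0,0,0,0],[0,0,0,0],[0,0,0,0],[0,0,0,0],[0,0,0,0],[0,0,0,0],[0,0,0,0],[0,0,0,0]], "grip": 0.3}}

```text
t: 10.0
eef_pos: [0.56, 0.1824, 0.1132]
eef_rot: [0.973, 0.231, -0.0, 0.0]
force: [-0.8, -0.2, 0.3]
grip_width: 0.06
```

Request:
{"fn": "play_rows", "kwargs": {"increments": [[0,0,-10,0],[0,0,-10,0],[0,0,-10,0],[0,0,-10,0],[0,0,-10,0],[0,0,-10,0],[0,0,0,0],[0,0,0,0]]}}

```text
t: 10.8
eef_pos: [0.56, 0.1824, 0.1735]
eef_rot: [0.973, 0.231, 0.0, -0.0]
force: [-0.5, 0.0, 0.2]
grip_width: 0.0598
```

```bash
python3 plan.py 0.5063 -0.252 0.155 -18.5 16
python3 - <<'E'
from h import *
from workcell import arm
c=arm.capture('scene');pickle.dump(c,open('pics/s4.pkl','wb'))
f=lambda im,r:cv2.resize(im[r[1]:r[3],r[0]:r[2]],None,fx=4,fy=4,interpolation=2)
cv2.imwrite('pics/c4.png',f(c['image'],(230,90,360,240))[:,:,::-1])
E
```

```text
[0.56   0.1824 0.1735] 26.76 [-0.5   0.05  0.22] 0.0598
[[-15.2, 22.7, 1.2, 0.0494], [-14.1, 23.5, 1.2, 0.0494], [-12.9, 24.1, 1.2, 0.0494], [-11.7, 24.7, 1.2, 0.0494], [-10.5, 25.3, 1.2, 0.0494], [-9.2, 25.8, 1.2, 0.0494], [-7.9, 26.2, 1.2, 0.0494], [-6.6, 26.5, 1.2, 0.0494]]
[[-5.3, 26.8, 1.2, 0.0494], [-4.0, 27.1, 1.2, 0.0494], [-2.6, 27.2, 1.2, 0.0494], [-1.3, 27.3, 1.2, 0.0494], [0.1, 27.4, 1.2, 0.0494], [1.4, 27.3, 1.2, 0.0494], [2.8, 27.2, 1.2, 0.0494], [4.1, 27.0, 1.2, 0.0494]]
```

View pics/c4.png

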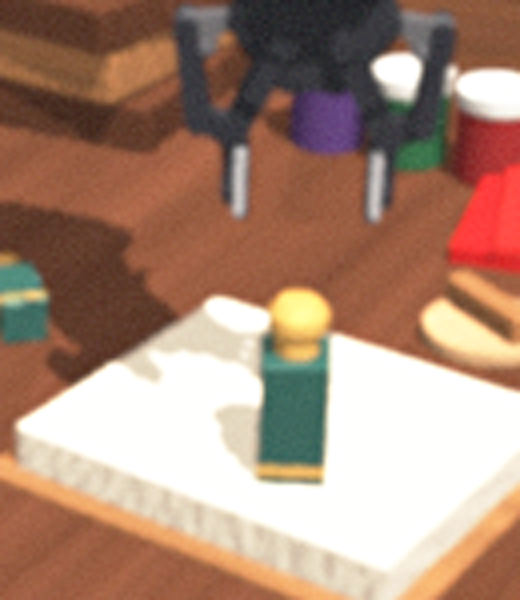

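The weight stands free on the paper (crop: foot at about (290,475), knob at (300,318), vertical). On to the red knob.

Request:
{"fn": "play_rows", "kwargs": {"increments": [[-15,22.5,1,0.05],[-14,23.5,1,0.05],[-13,24,1,0.05],[-11.5,24.5,1,0.05],[-10.5,25.5,1,0.05],[-9,26,1,0.05],[-8,26,1,0.05],[-6.5,26.5,1,0.05]]}}

```text
t: 11.65
eef_pos: [0.5325, -0.0353, 0.1646]
eef_rot: [0.999, 0.032, -0.001, -0.0]
force: [0.3, -0.5, -0.5]
grip_width: 0.0599
```

Request:
{"fn": "play_rows", "kwargs": {"increments": [[-5.5,27,1,0.05],[-4,27,1,0.05],[-2.5,27,1,0.05],[-1.5,27.5,1,0.05],[0,27.5,1,0.05],[1.5,27.5,1,0.05],[3,27,1,0.05],[4,27,1,0.05]]}}

```text
t: 12.45
eef_pos: [0.504, -0.2523, 0.1566]
eef_rot: [0.986, -0.167, -0.001, -0.0]
force: [0.0, -0.4, 0.1]
grip_width: 0.0594
```

```bash
python3 plan.py 0.5063 -0.252 0.051 -18.5 8
python3 - <<'E'
from h import *
from workcell import arm
c=arm.capture('scene');d=arm.capture('top')
f=lambda im,r:cv2.resize(im[r[1]:r[3],r[0]:r[2]],None,fx=3,fy=3,interpolation=2)
cv2.imwrite('pics/c5.png',np.hstack([f(c['image'],(90,210,220,360)),f(d['image'],(400,180,530,330))])[:,:,::-1])
E
```

```text
[ 0.504  -0.2523  0.1566] -19.19 [ 0.02 -0.38  0.09] 0.0594
[[0.3, -0.1, 13.2, -0.0015], [0.3, -0.1, 13.2, -0.0015], [0.3, -0.1, 13.2, -0.0015], [0.3, -0.1, 13.2, -0.0015], [0.3, -0.1, 13.2, -0.0015], [0.3, -0.1, 13.2, -0.0015], [0.3, -0.1, 13.2, -0.0015], [0.3, -0.1, 13.2, -0.0015]]
```

View pics/c5.png

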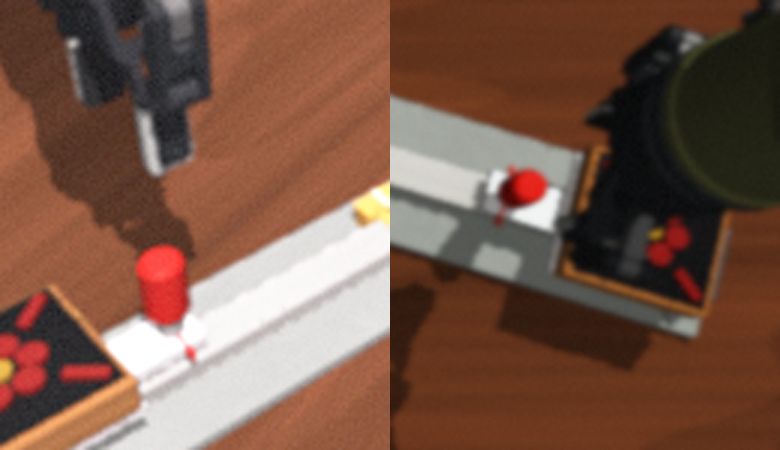

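The block hasn't moved, and the gripper is over the knob once parallax is allowed for. I'll descend with the jaws across the rail and grip.

Request:
{"fn": "play_rows", "kwargs": {"increments": [[0.5,0,13,-0.0015],[0.5,0,13,-0.0015],[0.5,0,13,-0.0015],[0.5,0,13,-0.0015],[0,0,13,-0.0015],[0,0,13,-0.0015],[0,0,13,-0.0015],[0,0,13,-0.0015]]}}

```text
t: 13.35
eef_pos: [0.5064, -0.252, 0.0522]
eef_rot: [0.987, -0.16, -0.0, 0.0]
force: [-0.2, 0.1, -0.2]
grip_width: 0.0597
```

Request:
{"fn": "play_rows", "kwargs": {"increments": [[0,0,0,0],[0,0,0,0],[0,0,0,0],[0,0,0,0],[0,0,0,0],[0,0,0,0],[0,0,0,0],[0,0,0,0]], "grip": 1, "force": 50}}

```text
t: 14.15
eef_pos: [0.5075, -0.2526, 0.0538]
eef_rot: [0.987, -0.16, 0.001, 0.0]
force: [6.3, -2.8, -3.9]
grip_width: 0.0222
```

```bash
cat > k.py <<'E'
from h import *
from workcell import arm
from plan import yaw
s=arm.sense();u=np.array([np.cos(np.radians(71.5)),np.sin(np.radians(71.5))]);v=np.array([-u[1],u[0]])
e=s['eef_pos'][:2]-np.array([.5533,-.1104]);print('along',e@u,'lat',e@v,'F along',s['force'][:2]@u,'lat',s['force'][:2]@v,'Fz',s['force'][2],'yaw',np.degrees(yaw(s['eef_rot'])),s['grip_width'],s['eef_pos'][2])
E
python3 k.py
python3 - <<'E'
from h import *
from workcell import arm
d=arm.capture('scene')
T=pickle.load(open('pics/top0.pkl','rb'))
# pointer tip mark in scene (below knob) at z~.02
S=pickle.load(open('pics/scene0.pkl','rb'))
u=np.array([np.cos(np.radians(71.5)),np.sin(np.radians(71.5))])
for z in(.018,.02,.025):
    e=onz(S,153.5,327.5,z)[:2]-[.5533,-.1104];print('pointer mark',onz(S,153.5,327.5,z),e@u)
E
```

```text
along -0.1493568719460919 lat -0.001686999879101791 F along -0.6701409406930485 lat -6.901070346826238 Fz -3.917209084569766 yaw -18.386748893577046 0.022192158391307924 0.05379975970520323
pointer mark [ 0.51507097 -0.2522934   0.018     ] -0.14669111212260283
pointer mark [ 0.51660698 -0.25366858  0.02      ] -0.14750784896217006
pointer mark [ 0.52044701 -0.25710654  0.025     ] -0.14954969106108826
```

Request:
{"fn": "play_rows", "kwargs": {"increments": [[1,-8,0,0],[0,-15,0,0],[0,-17,0,0],[0,-17,0,0],[0,-17,0,0],[0,-17,0,0],[0,-15,0,0],[0,-8,0,0]]}}

```text
t: 15.0
eef_pos: [0.5431, -0.141, 0.0538]
eef_rot: [0.987, -0.159, -0.001, -0.001]
force: [-3.7, -0.1, 5.6]
grip_width: 0.0224
```

```bash
python3 k.py
python3 - <<'E'
from h import *
from workcell import arm
c=arm.capture('scene');pickle.dump(c,open('pics/s6.pkl','wb'))
cv2.imwrite('pics/c6.png',cv2.resize(c['image'][240:320,160:290],None,fx=6,fy=6,interpolation=2)[:,:,::-1])
E
```

```text
along -0.032261204212935816 lat -2.0251685717287493e-05 F along -1.2974242990939364 lat 3.4737278468650006 Fz 5.585514421488497 yaw -18.264165167211296 0.02239056178370221 0.0537631727432417
```

View pics/c6.png

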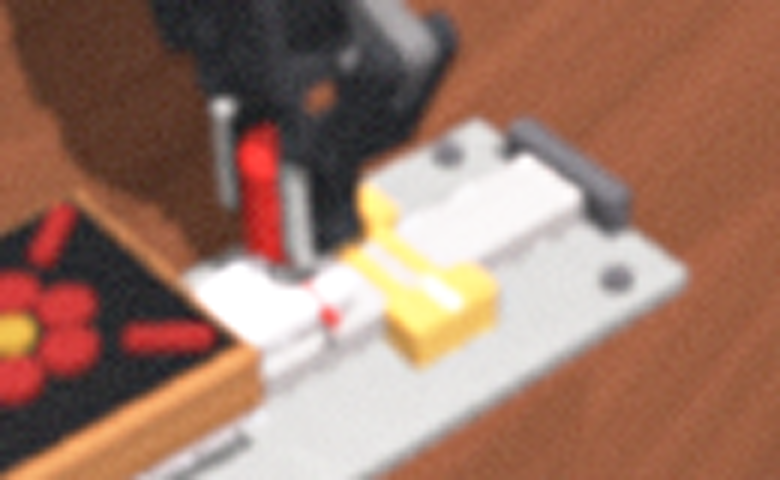

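The pointer tip is at about (215,293) and the clip's near white line at (233.3,288.3), so roughly 30 mm is left, in agreement with the arm's estimate. I'll close in and then creep.

Request:
{"fn": "play_rows", "kwargs": {"increments": [[-0.5,-3,0,0],[0,-4,0,0],[0,-4,0,0],[0,-3,0,0],[0,-2,0,0],[0,-2,0,0],[0,-1,0,0],[0,-1,0,0]]}}

```text
t: 15.85
eef_pos: [0.5485, -0.1241, 0.0538]
eef_rot: [0.987, -0.16, -0.001, -0.0]
force: [-2.2, 0.1, 7.7]
grip_width: 0.0224
```

```bash
python3 k.py
```

```text
along -0.014480866334409207 lat 0.0002326185019364912 F along -0.5534233007617292 lat 2.097269449778411 Fz 7.669402425447334 yaw -18.37455023267788 0.022421494810380898 0.05375027221675083
```

Request:
{"fn": "play_rows", "kwargs": {"increments": [[0,-0.5,0,0],[0,-0.5,0,0],[0,-0.5,0,0],[0,-0.5,0,0],[0,-0.5,0,0],[0,-0.5,0,0],[0,-0.5,0,0],[0,-0.5,0,0]]}}

```text
t: 16.65
eef_pos: [0.5497, -0.1203, 0.0538]
eef_rot: [0.987, -0.16, -0.001, -0.0]
force: [-3.1, 0.1, 8.0]
grip_width: 0.0226
```

```bash
python3 k.py
```

```text
along -0.010534366892419456 lat 0.0002785458844742429 F along -0.8851023350504571 lat 2.9503662495970593 Fz 8.01197641137905 yaw -18.380129185627887 0.02259997264427006 0.05376255574702929
```

Request:
{"fn": "play_rows", "kwargs": {"increments": [[0,-0.5,0,0],[0,-0.5,0,0],[0,-0.5,0,0],[0,-0.5,0,0],[0,0,0,0],[0,0,0,0],[0,0,0,0],[0,0,0,0]]}}

```text
t: 17.45
eef_pos: [0.5502, -0.1187, 0.0538]
eef_rot: [0.987, -0.16, -0.001, -0.0]
force: [-3.5, -0.8, 8.2]
grip_width: 0.0227
```

```bash
python3 k.py
```

```text
along -0.008889226864137392 lat 0.0003025653772740967 F along -1.8435968532709632 lat 3.103321584955833 Fz 8.222918556880266 yaw -18.397225029614543 0.022730006120225694 0.053759779078655104
```

Force along the rail is beginning to rise, so the first ridge is near. I'll take 2 mm steps and read the force at each.

Request:
{"fn": "play_rows", "kwargs": {"increments": [[0,-0.5,0,0],[0,-0.5,0,0],[0,-0.5,0,0],[0,-0.5,0,0],[0,0,0,0],[0,0,0,0],[0,0,0,0],[0,0,0,0]]}}

```text
t: 18.25
eef_pos: [0.5503, -0.1183, 0.0537]
eef_rot: [0.987, -0.16, -0.001, 0.001]
force: [-4.0, -3.9, 7.6]
grip_width: 0.0225
```

```bash
python3 k.py
```

```text
along -0.0084700522428442 lat 0.00033837256804782154 F along -4.961443893301821 lat 2.556480880791901 Fz 7.622208884397569 yaw -18.463923077360807 0.022527478510708566 0.05374062552583571
```

Request:
{"fn": "play_rows", "kwargs": {"increments": [[0,-0.5,0,0],[0,-0.5,0,0],[0,-0.5,0,0],[0,-0.5,0,0],[0,0,0,0],[0,0,0,0],[0,0,0,0],[0,0,0,0]]}}

```text
t: 19.05
eef_pos: [0.5505, -0.1178, 0.0538]
eef_rot: [0.987, -0.161, -0.001, 0.001]
force: [-5.5, -8.3, 9.0]
grip_width: 0.0225
```

```bash
python3 k.py
```

```text
along -0.00795484176412951 lat 0.00030571169933855827 F along -9.581248476235453 lat 2.6074313191753875 Fz 9.019761586861577 yaw -18.530985892487717 0.022488390147649116 0.05376936066562088
```

Request:
{"fn": "play_rows", "kwargs": {"increments": [[0,-0.5,0,0],[0,-0.5,0,0],[0,0,0,0],[0,0,0,0],[0,0,0,0],[0,0,0,0],[0,0,0,0],[0,0,0,0]]}}

```text
t: 19.85
eef_pos: [0.5505, -0.1177, 0.0537]
eef_rot: [0.987, -0.161, -0.001, 0.002]
force: [-6.9, -10.1, 7.6]
grip_width: 0.0226
```

```bash
python3 k.py
```

```text
along -0.007842782262241046 lat 0.00031823827623058 F along -11.724037126923628 lat 3.31752432836546 Fz 7.627381105855085 yaw -18.56614377077367 0.02261626296355038 0.053734034440576714
```

Request:
{"fn": "play_rows", "kwargs": {"increments": [[0,-0.5,0,0],[0,-0.5,0,0],[0,0,0,0],[0,0,0,0],[0,0,0,0],[0,0,0,0],[0,0,0,0],[0,0,0,0]]}}

```text
t: 20.65
eef_pos: [0.5514, -0.1149, 0.0537]
eef_rot: [0.987, -0.161, -0.001, 0.001]
force: [-4.9, -4.8, 8.0]
grip_width: 0.0226
```

```bash
python3 k.py
```

```text
along -0.00488195193879576 lat 0.0003945021655001069 F along -6.084270917749017 lat 3.146715985179655 Fz 7.995801591926122 yaw -18.483454381442876 0.022596797906299086 0.05373556675931401
```

Request:
{"fn": "play_rows", "kwargs": {"increments": [[0,-0.5,0,0],[0,0,0,0],[0,0,0,0],[0,0,0,0],[0,0,0,0],[0,0,0,0],[0,0,0,0],[0,0,0,0]]}}

```text
t: 21.45
eef_pos: [0.552, -0.1131, 0.0538]
eef_rot: [0.987, -0.16, -0.001, 0.0]
force: [-3.8, -1.7, 8.7]
grip_width: 0.0225
```

```bash
python3 k.py
python3 - <<'E'
from h import *
from workcell import arm
c=arm.capture('scene')
cv2.imwrite('pics/c7.png',cv2.resize(c['image'][250:320,190:290],None,fx=8,fy=8,interpolation=2)[:,:,::-1])
E
```

```text
along -0.0030010828948238157 lat 0.00039160118533672074 F along -2.830352266883885 lat 3.0462568195810373 Fz 8.716721404573079 yaw -18.420640384969474 0.022531521157404883 0.0537517205717931
```

View pics/c7.png

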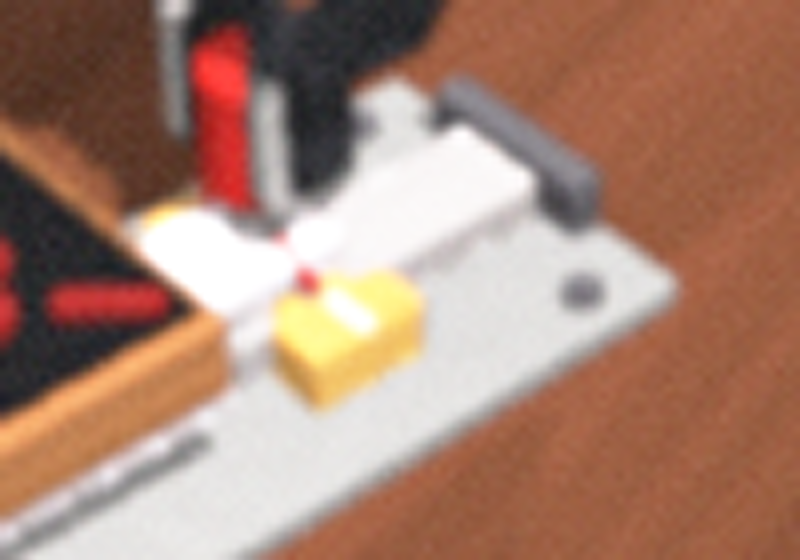

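The ridge is passed: force peaked at 11.7 N and then collapsed as the block jumped 3 mm. The pointer tip at (228.5,285.3) is about 2–3 mm short of the white line, consistent with the estimate of −3 mm. I'll ease forward the rest of the way.

Request:
{"fn": "play_rows", "kwargs": {"increments": [[0,-0.5,0,0],[0,-0.5,0,0],[0,-0.5,0,0],[0,0,0,0],[0,0,0,0],[0,0,0,0],[0,0,0,0],[0,0,0,0]]}}

```text
t: 22.3
eef_pos: [0.5528, -0.1105, 0.0538]
eef_rot: [0.987, -0.16, -0.001, -0.0]
force: [-3.9, 0.2, 7.2]
grip_width: 0.0224
```

```bash
python3 k.py
```

```text
along -0.00023830125661594237 lat 0.00045038861048034826 F along -1.0571161112009695 lat 3.7699215779306186 Fz 7.1615119184716605 yaw -18.364792104484664 0.02239276552238903 0.053755473239920804
```

Request:
{"fn": "play_rows", "kwargs": {"increments": [[0,-0.5,0,0],[0,0,0,0],[0,0,0,0],[0,0,0,0],[0,0,0,0],[0,0,0,0],[0,0,0,0],[0,0,0,0]]}}

```text
t: 23.1
eef_pos: [0.553, -0.1098, 0.0538]
eef_rot: [0.987, -0.16, -0.001, -0.001]
force: [-2.8, 0.9, 7.7]
grip_width: 0.0224
```

```bash
python3 k.py
```

```text
along 0.0004610404075114237 lat 0.0004475417806278015 F along -0.07119441695162378 lat 2.9146311281025237 Fz 7.724564545165444 yaw -18.35833201837706 0.022355925839987606 0.05377218534311583
```

Force has dropped to zero between the ridges. To centre the pointer, I'll take one last enlarged look and then probe both ridge flanks gently.

Run:
```python
from h import *
from workcell import arm
c=arm.capture('scene');pickle.dump(c,open('pics/s8.pkl','wb'))
cv2.imwrite('pics/c8.png',cv2.resize(c['image'][265:310,205:265],None,fx=13,fy=13,interpolation=2)[:,:,::-1])
S=pickle.load(open('pics/scene0.pkl','rb'))
# where notch line (z=.02, .023) runs in image, as crop pixels, and rail tangent
n=np.array([.5533,-.1104]);u=np.array([.317,.948]);v=np.array([-.948,.317])
for s in(0,.01): 
  for l in(-.024,-.012,0): print(s,l,[(np.array(proj(c,[*(n+s*u+l*v),z]))-[205,265]).round(2)*13 for z in(.02,.023)])
```

```text
0 -0.024 [array([370.76, 322.01]), array([369.98, 304.72])]
0 -0.012 [array([315.77, 277.03]), array([314.86, 259.87])]
0 0 [array([261.69, 232.96]), array([260.65, 215.8 ])]
0.01 -0.024 [array([430.04, 288.73]), array([429.39, 271.44])]
0.01 -0.012 [array([374.92, 244.4 ]), array([374.14, 227.24])]
0.01 0 [array([320.71, 200.85]), array([319.8 , 183.82])]
```

View pics/c8.png

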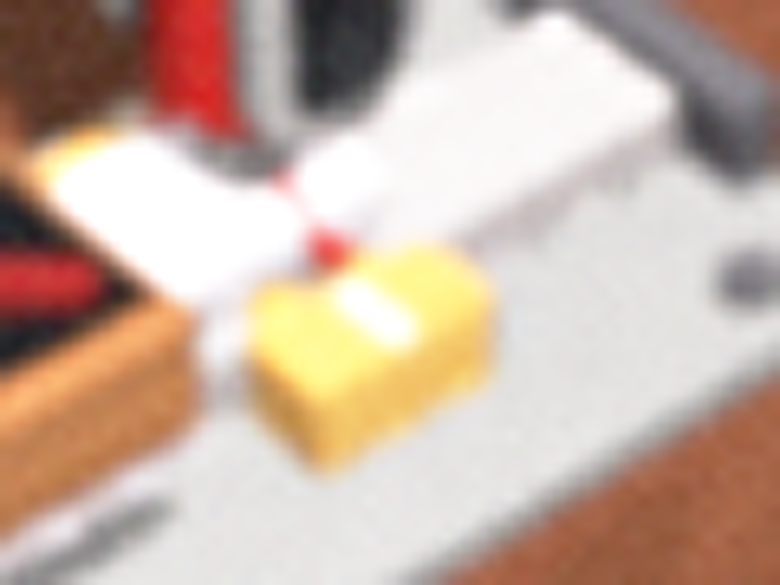

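The pointer is in line with the white line to within about 2 mm, with the residual ambiguous because the pointer's height there isn't known. Now the flank probing.

Request:
{"fn": "play_rows", "kwargs": {"increments": [[0,-0.5,0,0],[0,-0.5,0,0],[0,0,0,0],[0,0,0,0],[0,0,0,0],[0,0,0,0],[0,0,0,0],[0,0,0,0]]}}

```text
t: 23.95
eef_pos: [0.5533, -0.1089, 0.0538]
eef_rot: [0.987, -0.16, -0.001, -0.001]
force: [-2.7, 0.4, 8.1]
grip_width: 0.0226
```

```bash
python3 k.py
```

```text
along 0.0013832400645177457 lat 0.0004614786155630722 F along -0.4567246123071804 lat 2.7294676469069485 Fz 8.09823540577231 yaw -18.360076781451085 0.0226114007949574 0.05376306739746528
```

Request:
{"fn": "play_rows", "kwargs": {"increments": [[0,-0.5,0,0],[0,0,0,0],[0,0,0,0],[0,0,0,0],[0,0,0,0],[0,0,0,0],[0,0,0,0],[0,0,0,0]]}}

```text
t: 24.75
eef_pos: [0.5534, -0.1086, 0.0537]
eef_rot: [0.987, -0.16, -0.001, -0.0]
force: [-3.6, 1.1, 7.4]
grip_width: 0.0225
```

```bash
python3 k.py
```

```text
along 0.0016950710092948316 lat 0.0004776660006308743 F along -0.10274154257975916 lat 3.76552095413357 Fz 7.420945031119999 yaw -18.36953962893087 0.022523974077288452 0.053746861495307025
```

Request:
{"fn": "play_rows", "kwargs": {"increments": [[0,-0.5,0,0],[0,0,0,0],[0,0,0,0],[0,0,0,0],[0,0,0,0],[0,0,0,0],[0,0,0,0],[0,0,0,0]]}}

```text
t: 25.55
eef_pos: [0.5535, -0.1083, 0.0537]
eef_rot: [0.987, -0.16, -0.001, -0.0]
force: [-4.2, -0.1, 8.4]
grip_width: 0.0226
```

```bash
python3 k.py
```

```text
along 0.002103288322146237 lat 0.00046911758267646785 F along -1.456205498877183 lat 3.9006429612666853 Fz 8.3984031623069 yaw -18.37230642693368 0.02261088074097239 0.05373150956355452
```

Request:
{"fn": "play_rows", "kwargs": {"increments": [[0,-0.5,0,0],[0,0,0,0],[0,0,0,0],[0,0,0,0],[0,0,0,0],[0,0,0,0],[0,0,0,0],[0,0,0,0]]}}

```text
t: 26.35
eef_pos: [0.5536, -0.1078, 0.0538]
eef_rot: [0.987, -0.16, -0.001, -0.0]
force: [-3.7, 0.4, 8.2]
grip_width: 0.0223
```

```bash
python3 k.py
```

```text
along 0.002557384405717132 lat 0.0004939843127421697 F along -0.8307023256461515 lat 3.608795758739152 Fz 8.165074007678307 yaw -18.37624793818125 0.02232547687628707 0.05375012679307231
```

The far flank should appear about 12 mm after the first one (at about +3.3), so forward probing adds nothing new. I'll probe the back flank of the first ridge instead.

Request:
{"fn": "play_rows", "kwargs": {"increments": [[0,1,0,0],[0,1,0,0],[0,1,0,0],[0,1,0,0],[0,0.5,0,0],[0,0,0,0],[0,0,0,0],[0,0,0,0]]}}

```text
t: 27.15
eef_pos: [0.5531, -0.1095, 0.0537]
eef_rot: [0.987, -0.159, -0.001, -0.002]
force: [-1.0, 6.3, 7.8]
grip_width: 0.0225
```

```bash
python3 k.py
```

```text
along 0.0007409594092216739 lat 0.0004935273548740322 F along 5.628196800685251 lat 2.940470483558069 Fz 7.840738256088334 yaw -18.260741007792145 0.022508661583684086 0.05373525913166574
```

Request:
{"fn": "play_rows", "kwargs": {"increments": [[0,0.5,0,0],[0,0.5,0,0],[0,0,0,0],[0,0,0,0],[0,0,0,0],[0,0,0,0],[0,0,0,0],[0,0,0,0]]}}

```text
t: 27.95
eef_pos: [0.5531, -0.1097, 0.0538]
eef_rot: [0.987, -0.158, -0.0, -0.002]
force: [-0.4, 8.4, 8.6]
grip_width: 0.022
```

```bash
python3 k.py
```

```text
along 0.0006007449231480242 lat 0.00044513785577347256 F along 7.860942559007171 lat 3.0973144604948826 Fz 8.560431408971032 yaw -18.223830526843084 0.02202424888431343 0.05379003989327483
```

The back flank already resists at about +0.7, which is asymmetric. That means either the knob crept in the pads or the ridge centre is off. I'll check the block's own travel by tracking the red pointer mark in the saved pictures.

```bash
python3 - <<'E'
from h import *
from workcell import arm
c=arm.capture('scene');pickle.dump(c,open('pics/s9.pkl','wb'))
d=arm.capture('top');pickle.dump(d,open('pics/t9.pkl','wb'))
n=np.array([.5533,-.1104]);u=np.array([.317,.948])
for f,roi,e in(('scene0',(145,318,162,334),-149.36),('s6',(207,285,222,298),-32.26),('s8',(222,276,236,288),.46),('s9',(222,276,236,288),.6)):
    C=pickle.load(open(f'pics/{f}.pkl','rb'));x0,y0,x1,y1=roi
    I=C['image'][y0:y1,x0:x1].astype(float); w=np.clip(I[...,0]-np.maximum(I[...,1],I[...,2])-60,0,None)
    w[ (I[...,1]-I[...,2])>25]=0
    yy,xx=np.mgrid[y0:y1,x0:x1]; m=(w*xx).sum()/w.sum(),(w*yy).sum()/w.sum()
    P=[onz(C,*m,z)[:2] for z in(.02,.024,.028)]
    # knob red, side lines: centroid of big red blob
    print(f,np.round(m,2),int(w.sum()),'tcp',e,'along @z',[round(float((q-n)@u)*1000,1) for q in P],[round(float((q-n)@[-.948,.317])*1000,1) for q in P])
E
python3 k.py
```

```text
scene0 [152.97 326.99] 633 tcp -149.36 along @z [-147.5, -149.1, -150.8] [-9.1, -12.9, -16.7]
s6 [214.55 292.35] 355 tcp -32.26 along @z [-28.3, -30.8, -33.2] [-7.7, -11.5, -15.3]
s8 [229.89 283.65] 309 tcp 0.46 along @z [5.1, 2.3, -0.4] [-7.1, -10.9, -14.7]
s9 [229.9  283.61] 311 tcp 0.6 along @z [5.1, 2.4, -0.3] [-7.0, -10.8, -14.6]
along 0.0006227622953250379 lat 0.0004603907153301533 F along 7.422465307998712 lat 3.7506030502239427 Fz 8.067109744309768 yaw -18.22242183128915 0.02219312545288586 0.05378466103138972
```

The mark travelled 32.8 mm against 32.7 mm for the TCP, so the knob has not slipped. That puts the first ridge's walls at about −8.5 and +0.7, and the pocket between the ridges at roughly +0.7 to +3.5 in TCP terms. I'll confirm the far wall gently, well below what it takes to climb it.

Request:
{"fn": "play_rows", "kwargs": {"increments": [[0,-1.5,0,0],[0,-1.5,0,0],[0,-1.5,0,0],[0,-1,0,0],[0,-0.5,0,0],[0,0,0,0],[0,0,0,0],[0,0,0,0]]}}

```text
t: 28.85
eef_pos: [0.5538, -0.1074, 0.0537]
eef_rot: [0.987, -0.16, -0.001, -0.0]
force: [-3.8, 0.1, 8.8]
grip_width: 0.0224
```

```bash
python3 k.py
```

```text
along 0.0029687435951294494 lat 0.000504981071548677 F along -1.1264425693482965 lat 3.6211664129390635 Fz 8.766766615075467 yaw -18.37831012293859 0.022437713069067625 0.053748459937021056
```

Request:
{"fn": "play_rows", "kwargs": {"increments": [[0,-0.5,0,0],[0,-0.5,0,0],[0,0,0,0],[0,0,0,0],[0,0,0,0],[0,0,0,0],[0,0,0,0],[0,0,0,0]]}}

```text
t: 29.65
eef_pos: [0.5539, -0.1071, 0.0537]
eef_rot: [0.987, -0.16, -0.001, 0.0]
force: [-3.5, -2.5, 7.8]
grip_width: 0.0225
```

```bash
python3 k.py
```

```text
along 0.0032607408544695115 lat 0.0004999491622158764 F along -3.499048049187307 lat 2.480679934215827 Fz 7.798734799379997 yaw -18.411152325933035 0.02249809715118544 0.05373784111420088
```

The far wall is at about +3.1, so the pocket centre is about +1.9. I'll back off to it.

Request:
{"fn": "play_rows", "kwargs": {"increments": [[0,1,0,0],[0,1,0,0],[0,1,0,0],[0,0,0,0],[0,0,0,0],[0,0,0,0],[0,0,0,0],[0,0,0,0]]}}

```text
t: 30.45
eef_pos: [0.5534, -0.1087, 0.0538]
eef_rot: [0.987, -0.159, -0.001, -0.001]
force: [-2.0, 2.3, 7.7]
grip_width: 0.0227
```

```bash
python3 k.py
```

```text
along 0.0015823303927265564 lat 0.0004715533970853164 F along 1.520259651897667 lat 2.637425705180578 Fz 7.73503427064953 yaw -18.349777360519653 0.02267088893652297 0.0537650454333107
```

Request:
{"fn": "play_rows", "kwargs": {"increments": [[0,0,0,0],[0,0,0,0],[0,0,0,0],[0,0,0,0],[0,0,0,0],[0,0,0,0],[0,0,0,0],[0,0,0,0]]}}

```text
t: 31.25
eef_pos: [0.5534, -0.1088, 0.0538]
eef_rot: [0.987, -0.16, -0.001, -0.001]
force: [-3.0, 1.1, 7.8]
grip_width: 0.0224
```

```bash
python3 k.py
python3 - <<'E'
from h import *
from workcell import arm
A=pickle.load(open('pics/s4.pkl','rb'));c=arm.capture('scene')
for C in(A,c): print([(b[0],b[1]) for b in blobs(C,(60,60,0),(100,255,120),(285,150,325,215))[:1]],[(b[0],b[1]) for b in blobs(C,(12,110,90),(32,255,255),(285,150,325,215))[:2]])
for n,z in((0,.03),): pass
print('weight foot/knob proj for (.56,.1815):',proj(c,[.56,.1815,.03]),proj(c,[.56,.1815,.118]))
print(np.abs(arm.sense()['dq']).max())
arm.close_job()
E
```

```text
along 0.0015596109929392546 lat 0.000455832384669456 F along 0.08381028919077203 lat 3.1698132861228805 Fz 7.752743480480861 yaw -18.355815011652325 0.02244014337234588 0.05375400694761101
[(325, array([303. , 193.5]))] [(198, array([304.3, 170.2])), (45, array([302.5, 207.7]))]
[(322, array([303.1, 193.7]))] [(189, array([304.4, 170.3])), (45, array([302.5, 207.7]))]
weight foot/knob proj for (.56,.1815): (np.float64(303.30390313731533), np.float64(204.45682867158482)) (np.float64(304.94269582201457), np.float64(168.72588081738144))
0.0009227662096146093
the job is handed in; nothing more can be done
```

I did both steps and handed the job in at about 31 s of the 54 s allowed; no verdict was reported.

**Paperweight:** I took it by its brass knob, tipped it up on its foot edge and let go. In the last picture it stands upright on the paper. Its foot, body and knob pixels are unchanged since the release, to within 0.2 px.

**Print block:** I gripped the red knob with 50 N and slid the block about 150 mm over the first ridge. Resistance peaked at about 11.7 N and then fell away. That peak is above the 5–8 N given.

**Final position:** By light probing, the pocket between the two ridges runs from about +0.7 to +3.1 mm in my arm-to-notch scale, which puts its middle near +1.9 mm. I stopped at +1.6 mm with almost no force along the rail, still gripping the knob, and joint speeds were near zero.

**Disagreement:** The camera measurement put the notch about 1 mm earlier than the probing did. The stopping point lies between the two and is within about 1 mm of either, inside the 3 mm tolerance.

**Not checked:** I did not measure the jars or the rubbing pad at the end. The planned paths did not pass over the jars. The first approach came near the pad, well above it, and the pad still looked in place after I released the weight.

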